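# Fit the spring cassette and snap the cover rose onto a door-handle base

### The arm

A 7-joint arm with a two-finger parallel gripper is mounted at the origin on a cart in front of the work surface, level with it; the furniture and walls round the work are solid. World frame = base frame: x ahead of the robot, y to its left, z up, the work surface at z = 0. Lengths are in m, angles in rad, forces in N, time in s.
With the tool pointing down it reaches from about 0.425 to 0.925 m from the base axis. Payload 6.8 kg.
Tool frame: the origin (TCP) lies on the centre line of the jaws, within the pads' length; the fingertips stand bot.tip_reach ahead of it and the grasp point (between the pads) lies 3 mm ahead of it (bot.tip_reach is the distance from the TCP to the fingertips, in m); z points along the fingers, y is the line along which they close (so a half turn about z gives the same grasp; the last joint's range is limited). The gripper opens to 85 mm and grips with 20 to 120 N. Pads are 22 mm wide; open, the fingers measure 114 mm over their backs; the gripper's body (76 mm by 85 mm) begins 54 mm behind the grasp point. The pads swing forward as they close: fully open they stand 13 mm farther back than shut.
Start: joints at [1.144, 0.477, 0.022, 1.555, -0.011, 1.109, -0.083], TCP at [0.212, -0.641, 0.253] pointing down, gripper open.
Joint ranges: [-2.96, 2.96], [-0.34, 2.1], [-1.41, 1.46], [0.24, 2.44], [-1.37, 4.51], [0.17, 1.92], [-2.96, 2.96]. Speed limits (rad/s): [2.39, 2.39, 3.14, 3.14, 3.14, 3.14, 3.14].

### API

Orientations are given as a unit quaternion [w, x, y, z].
In Python, from station import bot gives the robot as it stands.
- The arm moves only by the tool jog_arm, never from a script. Its argument "deltas" is a list of rows, each a list of 7 numbers: the shift along the world's x, y, z in m, then the turn, a rotation vector about the world's x, y, z in rad, then the opening, from 0 (shut) to 1 (fully open). In form: [[x, y, z, rx, ry, rz, grip], ...]. A call has 1 to 10 rows; each row shifts and turns the commanded pose from where the row before left it; what a row does not reach is not made up. A row lasts 1/10 s, in which the tool goes at most 50 mm and 8.59 degrees, less where a joint would pass 70% of its speed; a pose out of reach is approached as far as the arm can. A call with a gripper value outside its range is refused whole. The fingers move at their own pace and stop on an object; "newtons" is the grip in N (left out, the last holds). Time passes only in rows, so rows that do not move let the fingers close. It gives the time, the measured TCP pose, the force, the opening and the grip force at its end, in the units of the state.
- bot.get_obs(): the state, without advancing time (a new reading comes with each control period).
- bot.read_camera(name): name is "scene" or "top" or "wrist"; returns a dict with "img" (480x640x3 uint8, red, green, blue), "K" (3x3 intrinsics, pixels), "eye" and "attitude" of the camera in the world. Camera axes: x right, y down, z forward; pixel columns grow to the right and rows downward; lengths in m; the calibration is good to about 2 mm. A picture is of the moment at which its call begins. There is no depth.
- bot.hand_in(): hands the job in; it is judged then, once.
The state is a dict: "t": time; "q": joint angles; "joint_vel": joint speeds; "joint_torque": joint torques, N m; "eef_pos": TCP position; "tool_rot": TCP orientation; "contact_force": force on the tool from outside, world axes, zero at the start; "torque": the same for the moment, N m; "gripper_width": opening from 0.0 (shut) to 1.0 (fully open); "grasp_force": force on a finger pad.
Only numpy, scipy, OpenCV 4.12 (cv2) and the standard library are available. Lean on these libraries where they do the work, as an engineer would, in place of code of your own. Each camera call takes 0.05 s, during which the arm holds its last target. There are 200 camera calls.

### The job

Assemble the door-handle rose on the wooden door sample: first press the brass spring cassette flush into the round recess of the black rose base, then put the bare-metal cover over it and press it straight down until it clicks and sits fully home. Keep pressing the cover down firmly after the click and finish like that, with the gripper still holding the cover down; leave the loupe, the padlock and the jaw block where they are.

Things in the scene. Friction and masses are not known exactly. Their poses are not given: they have to be found in the camera images.
- door_sample: Light wooden door sample, 120 x 100 x 24 mm (x, y, z), fixed; origin at the centre of its underside, z up. On the middle of its top stands the black round rose base, 46.6 mm in diameter, 12 mm high, with a round recess 35.6 mm in diameter and 8 mm deep. Four steel balls on springs stand 3.7 mm out of the base's flank, centres 4 mm below its top.
- recess_floor (a point): Centre of the recess floor of the rose base, 28 mm above the worktop, on the axis of the base; z up.
- base_top (a point): Point on the axis of the rose base, level with its top ring, 36 mm above the worktop; z up. The cover's top lands hard on this ring when home: its origin (rim) is then 10.5 mm below this point. The sprung balls are met 8.5 mm above home; resistance rises to about 7 to 10 N, falls away (the click) some 4 mm above home, then only the hard stop is felt.
- cassette: Brass spring cassette, loose, about 60 g, upright: a round plate 32 mm in diameter, 8 mm thick, lower edge chamfered, with a round hub 14 mm in diameter and 14 mm high on top; hold it by the hub. Origin at the centre of the plate's underside, z up. Any yaw; 1.8 mm play all round in the recess. Fully in, its origin is on the recess floor and the plate is flush with the base.
- hub_top (a point): Centre of the top of the cassette's hub, 22 mm above its underside.
- cover: Bare-metal cover, loose, about 60 g, standing rim down: a round cap 62 mm in diameter, 13 mm high, open below (10.5 mm deep inside, inner bead 49.5 mm in diameter), with a round collar on top, 26 mm outside, 20 mm bore right through, 14 mm high; hold it by the collar. Origin at the centre of the rim plane (lowest), z up. Any yaw will do.
- collar_top (a point): Centre of the top of the cover's collar, 27 mm above the rim plane. With the cover home the cassette's hub stands inside the collar, 2.5 mm below this point.
- loupe: Black eye loupe, 35 mm in diameter, 28 mm high, loose bystander; origin at the centre of its underside.
- padlock: Brass padlock lying flat, 62 x 40 x 18 mm, loose bystander; origin at the centre of its underside.
- jaw_block: Grey steel jaw block, 40 x 26 x 19 mm, loose bystander; origin at the centre of its underside.
Not all that is in view belongs to the job. Several things have the shape of the cassette; the one meant has the colours described above.

How it is judged:
On the way, in this order (a step that is already met when the one before it is completed fails the run):
1. the cassette is fully down in the recess, flush with the base, while the cover is still off (z of cassette in the frame of recess_floor between -0.0015 and 0.0015 m and horizontal distance between cassette and recess_floor below 0.003 m and angle between cassette's own z axis and vertical below 0.07 rad and distance between cover and base_top above 0.03 m), for 0.2 s.
2. the cover is clicked home over the base and pressed down with more than 3 N (z of cover in the frame of base_top below -0.009 m and horizontal distance between cover and base_top below 0.003 m and angle between cover's own z axis and vertical below 0.06 rad and contact force between cover and door_sample above 3 N), for 0.4 s.
At the end, for the whole second after the job is handed in: The cassette sits in the recess within 1.5 mm of its floor, 3 mm of its axis and 0.07 rad of upright; the cover sits home within 1.5 mm in height, within 3 mm of the axis and 0.06 rad of upright; the gripper still touches the cover (over 2 N) and presses it onto the base with more than 3 N (all of step 2 and z of cassette in the frame of recess_floor between -0.0015 and 0.0015 m and horizontal distance between cassette and recess_floor below 0.003 m and angle between cassette's own z axis and vertical below 0.07 rad and contact force between the fingers and cover above 2 N and linear speed of cover below 0.02 m/s); the arm keeps its last pose, push and grip.
It fails at once if the loupe is moved more than 25 mm (distance of loupe from where it was at the start of the episode above 0.025 m).
It fails at once if the padlock is moved more than 25 mm (distance of padlock from where it was at the start of the episode above 0.025 m).
It fails at once if the jaw block is moved more than 25 mm (distance of jaw_block from where it was at the start of the episode above 0.025 m).
It also fails if it takes over 58 s, if anything falls off the work surface, if the arm or the gripper's body presses on something with over 40 N, if the wrist force passes 120 N, or if a joint passes its speed limit or range.

## Working session

There is one attempt and no reset: what is moved stays moved. The work goes in short steps, Python scripts to look and compute and a tool call to move; the robot and the scene stay as the last step left them, time stands still between calls to the robot, and variables do not carry over. Pictures are saved under pics/ and viewed, at most 10 in all, crops included, and the job is handed in when it is done.

Besides the shell and the picture viewer there is one more tool, called by a JSON object that holds its "method" and its "body", one argument or row to a line. jog_arm: Moves the arm, as the interface text tells. Its arguments: {"type":"object","properties":{"deltas":{"type":"array"},"newtons":{"type":"number"}},"required":["deltas"]}

```bash
mkdir -p pics
cat > h.py <<'E'
import numpy as np, cv2
from station import bot
from scipy.spatial.transform import Rotation as R
def look(name,fn=None):
    c=bot.read_camera(name)
    if fn: cv2.imwrite('pics/'+fn,c['img'][:,:,::-1])
    return c
def rot(c):
    a=np.array(c['attitude'],float)
    return a if a.shape==(3,3) else R.from_quat(a[[1,2,3,0]]).as_matrix()
def ray(c,u,v,z):
    d=rot(c)@np.linalg.inv(c['K'])@np.array([u,v,1.]); e=np.array(c['eye'])
    return e+d*(z-e[2])/d[2]
def proj(c,p):
    q=np.array(c['K'])@(rot(c).T@(np.array(p)-c['eye'])); return q[:2]/q[2]
E
python3 - <<'E'
from h import *
for n in ('top','scene'):
    c=look(n,n+'0.png'); print(n,c['eye'],c['attitude'],np.array(c['K']).tolist())
print(bot.get_obs(),bot.tip_reach)
E
```

```text
top [ 0.38954222 -0.03303064  1.06207265] [-0.05918727  0.71474353 -0.69462568  0.05597959] [[567.6317589898847, 0.0, 309.39349842031197], [0.0, 567.6317589898847, 234.87766922546624], [0.0, 0.0, 1.0]]
scene [-0.01849481 -0.32265263  0.58666589] [-0.36406521  0.77366098 -0.46499529  0.22953124] [[471.8436033778176, 0.0, 315.99568213269964], [0.0, 471.8436033778176, 234.46066025913947], [0.0, 0.0, 1.0]]
{'t': 0.1, 'q': array([ 1.14387432,  0.4777261 ,  0.02234738,  1.55634727, -0.01149553,
        1.10933207, -0.08311484]), 'joint_vel': array([-0.00059308, -0.00157212,  0.00121988, -0.0031772 ,  0.00189175,
       -0.00110323,  0.00046583]), 'joint_torque': array([ 4.87811878e-03, -5.97759068e+01,  1.61388528e+00, -2.81955171e+01,
        1.28730552e-02,  5.03711693e-03, -3.11582892e-05]), 'eef_pos': array([ 0.21140626, -0.64050712,  0.25241945]), 'tool_rot': array([-8.18868928e-04,  9.87320360e-01,  1.58738142e-01, -1.97098176e-04]), 'contact_force': array([-0.04321761,  0.05148601,  0.1357288 ]), 'torque': array([-0.02364347,  0.03327295,  0.01262886]), 'grasp_force': 0.0, 'gripper_width': 1.0023895181909708} 0.022
```

View pics/top0.png

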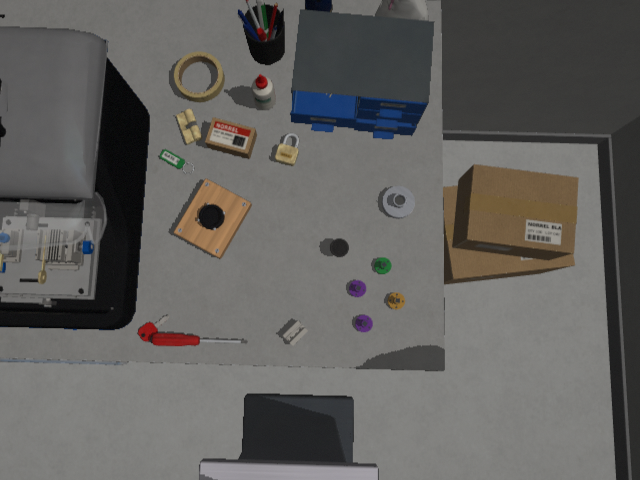

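View pics/scene0.png

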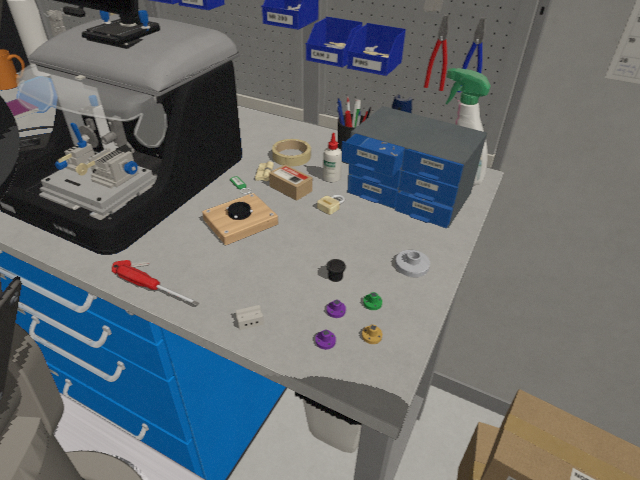

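The top view shows the door sample at (211,216), the brass cassette at (396,300), the cover at (397,201), the loupe at (339,247), the padlock at (287,150) and the jaw block at (294,331). The purple and green discs at (357,288), (363,323) and (382,265) are decoys. The scene view agrees: cassette (372,333), cover (412,262).

```bash
cat > m.py <<'E'
from h import *
def blob(c,lo,hi,box):
    x0,y0,x1,y1=box
    hsv=cv2.cvtColor(c['img'],cv2.COLOR_RGB2HSV)
    m=cv2.inRange(hsv,np.array(lo),np.array(hi)); k=np.zeros_like(m); k[y0:y1,x0:x1]=m[y0:y1,x0:x1]
    cs,_=cv2.findContours(k,cv2.RETR_EXTERNAL,cv2.CHAIN_APPROX_NONE)
    ct=max(cs,key=cv2.contourArea); e=cv2.fitEllipse(ct); h=cv2.convexHull(ct)
    mm=cv2.moments(h)
    return np.array([mm['m10']/mm['m00'],mm['m01']/mm['m00']]),e,cv2.contourArea(h)
E
python3 - <<'E'
from m import *
c=look('top')
hsv=cv2.cvtColor(c['img'],cv2.COLOR_RGB2HSV)
for p in [(396,300),(390,293),(397,190),(397,200),(385,205),(420,230),(211,216),(196,230)]: print(p,hsv[p[1],p[0]])
for n,lo,hi,b,z in [('cass',(10,110,70),(28,255,255),(375,280,415,320),.008),('base',(0,0,0),(180,255,60),(185,190,240,245),.036),('wood',(5,60,80),(25,255,255),(165,170,260,265),.024)]:
    u,e,a=blob(c,lo,hi,b); print(n,u,e,a,ray(c,*u,z).round(4))
g=c['img'][:, :, :]
cv2.imwrite('pics/crop.png',cv2.resize(np.hstack([g[175:235,365:435],g[270:330,361:431],g[185:245,175:245]]),None,fx=3.8,fy=3.8,interpolation=cv2.INTER_CUBIC)[:,:,::-1])
for p in [(397,201)]: print(ray(c,*p,.013))
for p in [(339,247),(357,288),(363,323),(382,265),(294,331),(287,150)]: print(p,ray(c,*p,.01).round(3))
s=look('scene');
E
```

```text
(396, 300) [110  25  62]
(390, 293) [15 22 71]
(397, 190) [110  12 132]
(397, 200) [ 0  0 68]
(385, 205) [111  14 132]
(420, 230) [ 20   6 120]
(211, 216) [120  26  20]
(196, 230) [ 15 121 166]
cass [395.96260163 300.51544715] ((395.92608642578125, 300.52789306640625), (15.695024490356445, 16.488521575927734), 99.11502075195312) 205.0 [ 0.4446 -0.189   0.008 ]
base [210.78820185 216.58706468] ((210.87161254882812, 216.40158081054688), (23.498048782348633, 24.597736358642578), 110.17195892333984) 469.0 [0.5872 0.1567 0.036 ]
wood [212.56538811 218.07149356] ((212.51466369628906, 218.1390838623047), (62.56067657470703, 75.35489654541016), 34.16621017456055) 3480.5 [0.5868 0.1554 0.024 ]
[ 0.63163554 -0.18948843  0.013     ]
(339, 247) [ 0.541 -0.082  0.01 ]
(357, 288) [ 0.465 -0.117  0.01 ]
(363, 323) [ 0.402 -0.129  0.01 ]
(382, 265) [ 0.51  -0.162  0.01 ]
(294, 331) [ 0.384 -0.003  0.01 ]
(287, 150) [0.727 0.022 0.01 ]
```

View pics/crop.png

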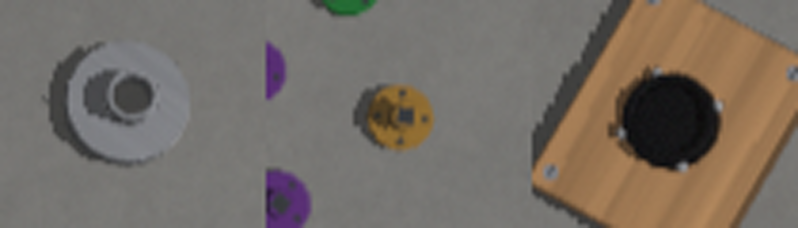

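The crop confirms the brass cassette with its grey hub, the cover's collar and the base with its recess. Measured positions are plausible: cassette (0.445,-0.189), base (0.587,0.157), cover about (0.63,-0.19). Next I move above the cassette with the closing line clear of the decoys.

{"method": "jog_arm", "body": {
  "deltas": [
    [0.023,0.045,-0.006,0,0,0.09,0.5],
    [0.023,0.045,-0.006,0,0,0.09,0.5],
    [0.023,0.045,-0.006,0,0,0.09,0.5],
    [0.023,0.045,-0.006,0,0,0.09,0.5],
    [0.023,0.045,-0.006,0,0,0.09,0.5],
    [0.023,0.045,-0.006,0,0,0.09,0.5],
    [0.023,0.045,-0.006,0,0,0.09,0.5],
    [0.023,0.045,-0.006,0,0,0.09,0.5],
    [0.023,0.045,-0.006,0,0,0.09,0.5],
    [0.026,0.047,-0.006,0,0,0.09,0.5]
  ]
}}

```text
t: 1.2
eef_pos: [0.4393, -0.1978, 0.1946]
tool_rot: [0.0, 0.819, 0.574, -0.0]
contact_force: [1.9, -1.0, 0.5]
gripper_width: 0.498
grasp_force: 0.0
```

{"method": "jog_arm", "body": {
  "deltas": [
    [0,0,0,0,0,0,0.5],
    [0,0,0,0,0,0,0.5]
  ]
}}

```text
t: 1.4
eef_pos: [0.4393, -0.1986, 0.1946]
tool_rot: [-0.0, 0.819, 0.573, -0.0]
contact_force: [-1.9, 0.3, 0.2]
gripper_width: 0.504
grasp_force: 0.0
```

Run:
```python
from h import *
c=look('wrist','w1.png'); print(c['eye'],rot(c).round(3)); o=bot.get_obs(); print(o['eef_pos'],o['tool_rot'],o['q'])
print(proj(c,[.4446,-.189,.008]),proj(c,[.4446,-.189,.022]),proj(c,[.4446,-.189,.0]))
```

```text
[ 0.46749224 -0.12081377  0.31487466] [[ 0.94  -0.323 -0.11 ]
 [-0.341 -0.891 -0.3  ]
 [-0.002  0.319 -0.948]]
[ 0.43870065 -0.20003309  0.19460073] [-3.82551298e-05  8.20141294e-01  5.72160976e-01 -2.72748122e-04] [ 0.62186359  0.25824391 -0.37284901  2.04436007  0.12352709  0.86022416
 -0.17305364]
[321.65810221 205.35027919] [321.74892805 209.41669416] [321.60956898 203.17737039]
```

View pics/w1.png

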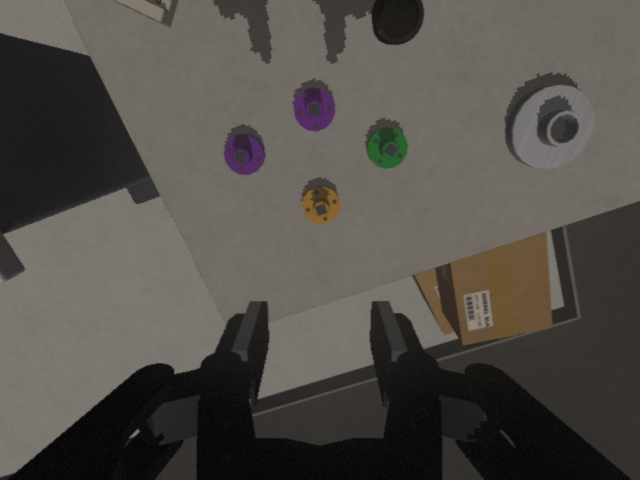

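The wrist view shows the brass cassette at (320,204), where it was predicted (321.7,205), with the cover at (553,126). I'll measure both here.

Run:
```python
from m import *
c=look('wrist')
u,e,a=blob(c,(10,110,60),(28,255,255),(290,170,350,240)); print(u,e,a,ray(c,*u,.007),ray(c,*e[0],.007))
for i in range(4):
    o=bot.get_obs(); print(o['eef_pos']); look('top')
```

```text
[320.77797834 202.46525271] ((320.8273620605469, 202.49716186523438), (37.026493072509766, 37.343658447265625), 176.26475524902344) 1108.0 [ 0.44403269 -0.18823232  0.007     ] [ 0.44406174 -0.18827152  0.007     ]
[ 0.43840394 -0.20079721  0.19465315]
[ 0.43826818 -0.20111898  0.19467185]
[ 0.43826549 -0.20119488  0.19471213]
[ 0.43834151 -0.20108396  0.1947257 ]
```

{"method": "jog_arm", "body": {
  "deltas": [
    [0.003,0.006,-0.03,0,0,0,0.35],
    [0.003,0.0065,-0.03,0,0,0,0.35],
    [0,0,-0.03,0,0,0,0.35],
    [0,0,-0.03,0,0,0,0.35],
    [0,0,-0.025,0,0,0,0.35],
    [0,0,0,0,0,0,0.35],
    [0,0,0,0,0,0,0.35]
  ]
}}

```text
t: 2.4
eef_pos: [0.4449, -0.1875, 0.05]
tool_rot: [-0.0, 0.82, 0.572, -0.0]
contact_force: [0.0, -0.8, 0.2]
gripper_width: 0.349
grasp_force: 0.0
```

Run:
```python
from m import *
c=look('wrist','w2.png'); o=bot.get_obs(); print(o['eef_pos'],o['contact_force'],bot.tip_reach)
T=R.from_quat(o['tool_rot'][[1,2,3,0]]).as_matrix(); print(T.round(3))
u,e,a=blob(c,(10,110,60),(28,255,255),(200,100,450,400)); print(u,e,ray(c,*u,.007))
print(proj(c,o['eef_pos']+T[:,2]*.022))
```

```text
[ 0.44555393 -0.18767384  0.05063684] [-0.04999158 -0.66630164  0.89215513] 0.022
[[ 0.346  0.938  0.001]
 [ 0.938 -0.346 -0.   ]
 [-0.     0.001 -1.   ]]
[318.85582329 297.14794177] ((318.85150146484375, 297.1183166503906), (63.69184112548828, 65.36534881591797), 91.38835144042969) [ 0.4444712  -0.18757715  0.007     ]
[321.3009508 320.0455472]
```

View pics/w2.png

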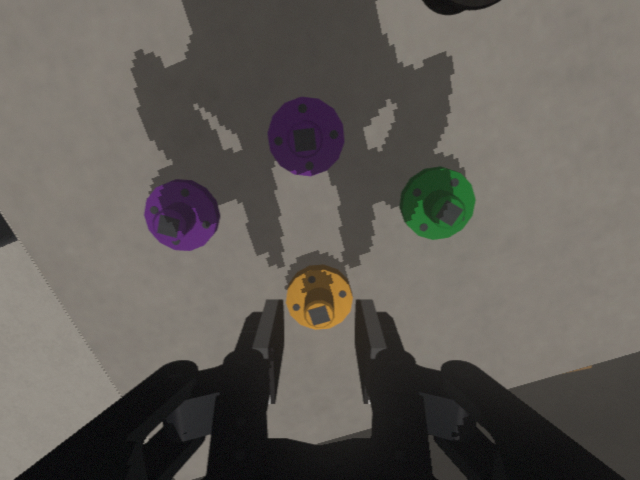

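The cassette at (319,297) is centred between the jaws, with the decoys clear of them. I'll descend and close on the hub.

{"method": "jog_arm", "body": {
  "deltas": [
    [-0.001,0,-0.009,0,0,0,0.35],
    [0,0,-0.008,0,0,0,0.35],
    [0,0,0,0,0,0,0.25],
    [0,0,0,0,0,0,0.0],
    [0,0,0,0,0,0,0.0],
    [0,0,0,0,0,0,0.0],
    [0,0,0,0,0,0,0.0]
  ],
  "newtons": 40
}}

```text
t: 3.15
eef_pos: [0.4441, -0.1871, 0.0328]
tool_rot: [0.0, 0.82, 0.572, 0.0]
contact_force: [0.4, -1.1, 0.2]
gripper_width: 0.132
grasp_force: 39.0
```

{"method": "jog_arm", "body": {
  "deltas": [
    [0,0,0.02,0,0,0,0.0],
    [0,0,0.03,0,0,0,0.0],
    [0,0,0.035,0,0,0,0.0],
    [0,0,0.03,0,0,0,0.0],
    [0,0,0,0,0,0,0.0],
    [0,0,0,0,0,0,0.0]
  ]
}}

```text
t: 3.75
eef_pos: [0.4442, -0.1874, 0.1482]
tool_rot: [0.001, 0.82, 0.572, 0.0]
contact_force: [-0.8, 0.0, -1.7]
gripper_width: 0.13
grasp_force: 39.1
```

Run:
```python
from m import *
c=look('wrist','w3.png'); o=bot.get_obs(); print(o['eef_pos'],o['contact_force'],o['gripper_width'],o['grasp_force'])
```

```text
[ 0.44346797 -0.18713473  0.147268  ] [ 0.51980458  0.29195458 -1.25710763] 0.12940471080513238 39.05986189842224
```

View pics/w3.png

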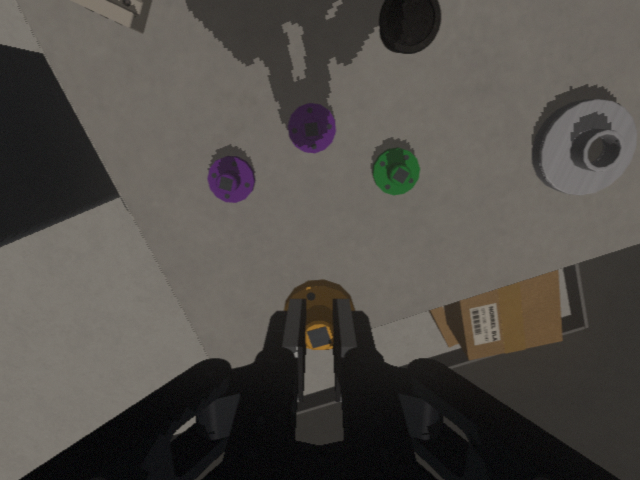

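The cassette is held upright by the hub at (320,325). I'll carry it over to the base.

{"method": "jog_arm", "body": {
  "deltas": [
    [0.014,0.034,0,0,0,0.06,0],
    [0.014,0.034,0,0,0,0.06,0],
    [0.014,0.034,0,0,0,0.06,0],
    [0.014,0.034,0,0,0,0.06,0],
    [0.014,0.034,0,0,0,0.06,0],
    [0.014,0.034,0,0,0,0.06,0],
    [0.014,0.034,0,0,0,0.06,0],
    [0.014,0.034,0,0,0,0.06,0],
    [0.014,0.034,0,0,0,0.06,0],
    [0.016,0.038,0,0,0,0.06,0]
  ]
}}

```text
t: 4.8
eef_pos: [0.5853, 0.1573, 0.1456]
tool_rot: [-0.001, 0.613, 0.79, -0.002]
contact_force: [1.1, -0.6, -1.4]
gripper_width: 0.128
grasp_force: 39.1
```

{"method": "jog_arm", "body": {
  "deltas": [
    [0,0,0,0,0,0,0],
    [0,0,0,0,0,0,0],
    [0,0,0,0,0,0,0]
  ]
}}

```text
t: 5.1
eef_pos: [0.5851, 0.1554, 0.1462]
tool_rot: [-0.001, 0.615, 0.789, -0.001]
contact_force: [-0.3, -1.2, 0.1]
gripper_width: 0.131
grasp_force: 39.1
```

Run:
```python
from m import *
c=look('wrist','w4.png'); o=bot.get_obs(); print(o['eef_pos'],o['tool_rot'],o['q'])
print(proj(c,[.587,.157,.036]))
p=o['eef_pos']-[0,0,.0328]
print('pred cass bottom/top',proj(c,p),proj(c,p+[0,0,.008]))
u,e,a=blob(c,(5,60,60),(28,255,255),(250,250,390,360)); print(u,e,a)
```

```text
[0.58533362 0.15511455 0.146571  ] [-3.00994973e-04  6.14932122e-01  7.88579050e-01 -1.21530401e-03] [ 0.05003863  0.54330516 -0.55277404  1.78963495  0.35155854  0.91051023
 -0.41161097]
[322.8953009  247.61375232]
pred cass bottom/top [319.2208386  308.46588924] [319.15395212 317.51561549]
[323.04001633 289.15785355] ((322.9561462402344, 285.2361755371094), (105.40540313720703, 131.40391540527344), 97.39134979248047) 9796.0
```

View pics/w4.png

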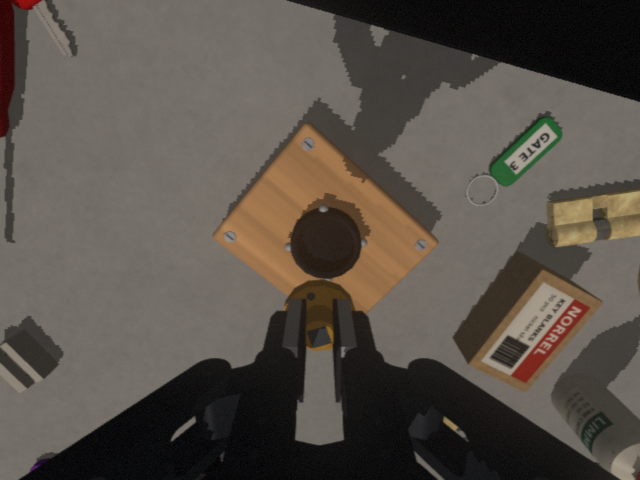

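The base appears at about (325,243), with the held cassette just below it at (320,315). I'll measure the base ring in this view.

Run:
```python
from m import *
c=look('wrist')
g=cv2.cvtColor(c['img'],cv2.COLOR_RGB2HSV)
m=((g[:,:,2]<60)).astype(np.uint8)*255
k=np.zeros_like(m);k[196:282,280:374]=m[196:282,280:374]
k=cv2.morphologyEx(k,cv2.MORPH_OPEN,cv2.getStructuringElement(2,(25,25)))
ct=max(cv2.findContours(k,0,1)[0],key=cv2.contourArea); e=cv2.fitEllipse(ct);print(e,cv2.boundingRect(ct))
for z in (.036,.033): print(ray(c,*e[0],z))
# expected outline from top ring
d=np.linspace(0,6.28,60);P=np.array([proj(c,[.5865+.0233*np.cos(t),.1575+.0233*np.sin(t),.036]) for t in d]).astype(np.float32);print(cv2.fitEllipse(P))
```

```text
((325.3437805175781, 242.1115264892578), (67.98260498046875, 69.3502197265625), 75.55366516113281) (291, 208, 69, 70)
[0.58790918 0.16055289 0.036     ]
[0.58819929 0.15957753 0.033     ]
((322.0420837402344, 244.9208984375), (68.5882568359375, 72.63764953613281), 89.3409194946289)
```

{"method": "jog_arm", "body": {
  "deltas": [
    [0.001,0.002,-0.02,0,0,0,0],
    [0.001,0.0015,-0.02,0,0,0,0],
    [0,0,-0.02,0,0,0,0],
    [0,0,-0.01,0,0,0,0],
    [0,0,0,0,0,0,0],
    [0,0,0,0,0,0,0],
    [0,0,0,0,0,0,0]
  ]
}}

```text
t: 5.9
eef_pos: [0.5887, 0.1605, 0.0788]
tool_rot: [0.001, 0.614, 0.789, 0.001]
contact_force: [0.6, 0.3, -1.2]
gripper_width: 0.131
grasp_force: 39.1
```

Run:
```python
from m import *
c=look('wrist'); o=bot.get_obs(); print(o['eef_pos'],o['contact_force'],o['tool_rot'])
p=o['eef_pos']
print('base exp',proj(c,[.5875,.1585,.036]),'cass plate top',proj(c,p-[0,0,.0248]))
x,y=230,200
cv2.imwrite('pics/w5.png',cv2.resize(c['img'][y:y+150,x:x+200],None,fx=4,fy=4,interpolation=cv2.INTER_CUBIC)[:,:,::-1])
```

```text
[0.58872039 0.16052939 0.07885582] [-0.22365409  0.29110586 -0.90018737] [5.66873471e-04 6.14351754e-01 7.89031689e-01 7.71769488e-04]
base exp [315.06280138 300.27894836] cass plate top [318.57810017 316.30373445]
```

View pics/w5.png

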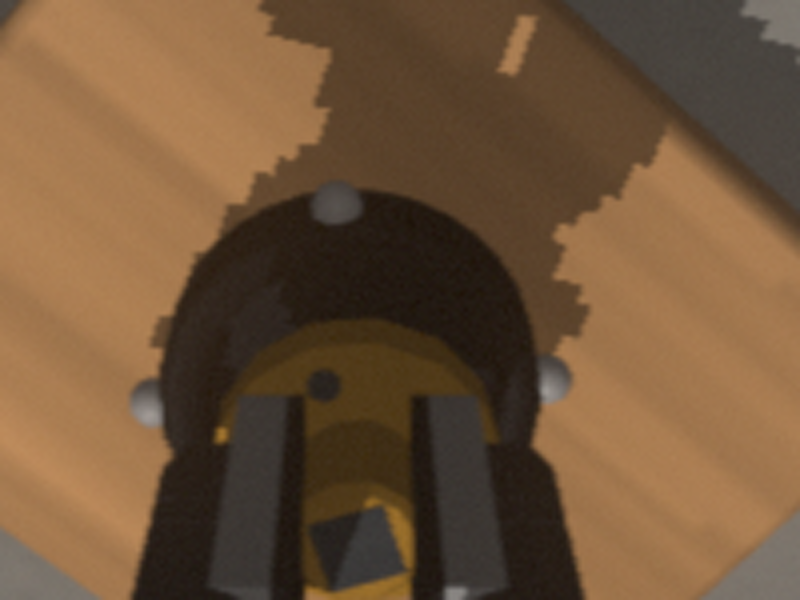

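The view shows the base (image columns 270–365, near lower edge at row 247) with the plate above it (columns 284–354, upper near edge at row 286). The dark blob includes the base's flank, so I'll backproject those edges at the right heights.

Run:
```python
from m import *
c=look('wrist'); o=bot.get_obs(); p=o['eef_pos']; print(p)
up=-rot(c)[:,1].copy(); up[2]=0; up/=np.linalg.norm(up); rt=rot(c)[:,0].copy()
rt[2]=0; print('up',up,'right',rt)
g=cv2.cvtColor(c['img'],cv2.COLOR_RGB2HSV)
col=g[225:310,322]; print([tuple(map(int,x)) for x in col[10:70:1]])
zp=p[2]-.0248
for r in (246,247,248): print('base',r,ray(c,317.7,r,.024)-.0233*up)
for r in (285,286,287): print('plate',r,ray(c,319,r,zp)-.016*up)
for z in (.03,.036): print('base LR',z,ray(c,270.5,295,z)@rt,ray(c,365,295,z)@rt, 'tcp',p@rt, 'plate LR',ray(c,284.5,305,zp)@rt,ray(c,353.7,305,zp)@rt)
```

```text
[0.58859124 0.16054727 0.07870051]
up [-0.24636181  0.96917793  0.        ] right [0.96912199 0.24658085 0.        ]
[(14, 132, 91), (14, 135, 91), (15, 136, 90), (15, 138, 89), (14, 133, 90), (15, 132, 91), (14, 135, 91), (13, 137, 91), (15, 139, 90), (15, 136, 92), (15, 137, 93), (14, 133, 92), (13, 135, 64), (14, 134, 40), (14, 131, 37), (11, 131, 37), (15, 181, 31), (13, 145, 37), (11, 131, 37), (11, 107, 38), (13, 141, 38), (13, 131, 37), (14, 127, 38), (12, 127, 36), (12, 117, 37), (14, 154, 38), (11, 138, 35), (12, 131, 35), (14, 135, 36), (17, 159, 37), (13, 110, 37), (13, 128, 32), (13, 113, 36), (13, 135, 34), (14, 131, 33), (16, 143, 34), (16, 167, 32), (15, 117, 35), (12, 120, 36), (12, 120, 36), (16, 116, 33), (17, 173, 31), (7, 128, 34), (14, 147, 33), (17, 155, 46), (17, 165, 62), (18, 167, 64), (18, 181, 62), (18, 169, 62), (17, 175, 64), (18, 179, 67), (17, 168, 79), (18, 182, 80), (18, 172, 80), (18, 172, 80), (18, 185, 80), (18, 177, 82), (18, 183, 81), (19, 183, 81), (18, 183, 82)]
base 246 [0.58871265 0.15876038 0.024     ]
base 247 [0.5888394  0.15825999 0.024     ]
base 248 [0.58896636 0.15775871 0.024     ]
plate 285 [0.58919352 0.15936139 0.05390051]
plate 286 [0.58930677 0.15891632 0.05390051]
plate 287 [0.58942022 0.15847043 0.05390051]
base LR 0.03 0.5864756995020521 0.6329314540617482 tcp 0.6100045938156565 plate LR 0.5956012833909702 0.6250849918477555
base LR 0.036 0.587317430692847 0.6321249303867272 tcp 0.6100045938156565 plate LR 0.5956012833909702 0.6250849918477555
```

The plate is about 0.6 mm right and 0.8 mm up relative to the base. I'll correct that and lower it in.

{"method": "jog_arm", "body": {
  "deltas": [
    [-0.0005,-0.001,0,0,0,0,0],
    [0,0,-0.004,0,0,0,0],
    [0,0,-0.003,0,0,0,0],
    [0,0,-0.003,0,0,0,0],
    [0,0,-0.002,0,0,0,0],
    [0,0,-0.002,0,0,0,0],
    [0,0,0,0,0,0,0]
  ]
}}

```text
t: 6.7
eef_pos: [0.5873, 0.1594, 0.0633]
tool_rot: [-0.0, 0.614, 0.789, -0.0]
contact_force: [0.3, -0.0, 0.2]
gripper_width: 0.122
grasp_force: 39.1
```

{"method": "jog_arm", "body": {
  "deltas": [
    [0,0,-0.0015,0,0,0,0],
    [0,0,-0.0015,0,0,0,0],
    [0,0,-0.001,0,0,0,0],
    [0,0,0,0,0,0,0],
    [0,0,0,0,0,0,0]
  ]
}}

```text
t: 7.2
eef_pos: [0.5876, 0.1595, 0.0607]
tool_rot: [0.0, 0.614, 0.789, 0.0]
contact_force: [-2.8, -1.4, 7.4]
gripper_width: 0.127
grasp_force: 39.9
```

Firm contact at floor height. I'll release and rise.

{"method": "jog_arm", "body": {
  "deltas": [
    [0,0,0.0005,0,0,0,0.15],
    [0,0,0,0,0,0,0.35],
    [0,0,0,0,0,0,0.35],
    [0,0,0.02,0,0,0,0.35],
    [0,0,0.035,0,0,0,0.35],
    [0,0,0.035,0,0,0,0.4],
    [0,0,0,0,0,0,0.4],
    [0,0,0,0,0,0,0.4]
  ]
}}

```text
t: 8.0
eef_pos: [0.5879, 0.1594, 0.1508]
tool_rot: [0.001, 0.614, 0.789, 0.001]
contact_force: [-0.5, -1.2, -0.8]
gripper_width: 0.401
grasp_force: 0.0
```

Run:
```python
from m import *
c=look('wrist'); o=bot.get_obs(); print(o['eef_pos'],o['contact_force'])
u=proj(c,[.5885,.159,.036]).round().astype(int); print(u)
x,y=u[0]-80,u[1]-60
cv2.imwrite('pics/w6.png',cv2.resize(c['img'][y:y+120,x:x+160],None,fx=5,fy=5,interpolation=cv2.INTER_CUBIC)[:,:,::-1])
```

```text
[0.5871511  0.15903107 0.14960778] [ 0.09727146 -0.69551182 -0.75772256]
[319 248]
```

View pics/w6.png

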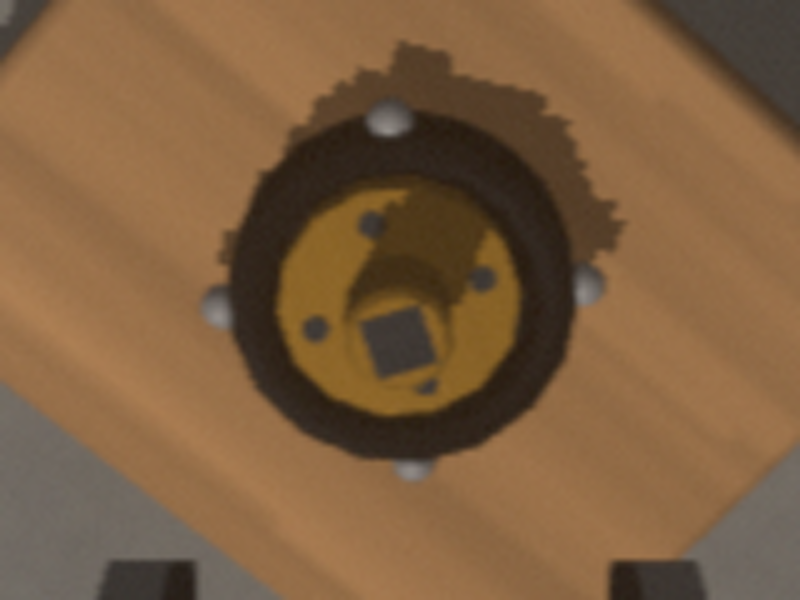

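The cassette is flush and level, with clearance all round: the plate is centred near crop (398,300) and the base near (402,293). I'll take an accurate base fix from this view, using the near flank edge at z=24 mm and the far ring edge at z=36 mm.

```bash
cat > edge.py <<'E'
from m import *
def axes(c):
    up=-rot(c)[:,1].copy(); up[2]=0; up/=np.linalg.norm(up)
    return up,np.array([up[1],-up[0],0])
E
python3 - <<'E'
from edge import *
B=[]
for i in range(4):
    c=look('wrist'); o=bot.get_obs(); up,rt=axes(c)
    a=ray(c,319.4,280,.036)+.0233*up; b=ray(c,319.4,210.4,.024)-.0233*up
    l=ray(c,239+229/5,188+58,.034); r=ray(c,239+575/5,188+58,.034)
    print(o['eef_pos'],'far',a.round(4),'near',b.round(4),'LR mid',((l+r)/2).round(4),'dia',np.linalg.norm(l-r))
    u,e,A=blob(c,(10,110,60),(28,255,255),(280,215,355,280)); print('cass',ray(c,*u,.036).round(4))
E
```

```text
[0.58675774 0.15888544 0.14898901] far [0.5873 0.1592 0.036 ] near [0.5877 0.1576 0.024 ] LR mid [0.5873 0.1594 0.034 ] dia 0.04539516168675846
cass [0.5877 0.1591 0.036 ]
[0.58663977 0.15889874 0.14873876] far [0.5867 0.1593 0.036 ] near [0.5872 0.1576 0.024 ] LR mid [0.5867 0.1594 0.034 ] dia 0.04527427390109628
cass [0.5877 0.1591 0.036 ]
[0.58662953 0.1589665  0.14870827] far [0.5865 0.1594 0.036 ] near [0.587  0.1577 0.024 ] LR mid [0.5865 0.1595 0.034 ] dia 0.0452247676420362
cass [0.5877 0.1591 0.036 ]
[0.5867651  0.15905554 0.14885714] far [0.5865 0.1595 0.036 ] near [0.587  0.1578 0.024 ] LR mid [0.5865 0.1596 0.034 ] dia 0.04522131104730164
cass [0.5877 0.1591 0.036 ]
```

{"method": "jog_arm", "body": {
  "deltas": [
    [0.0045,-0.035,0,0,0,-0.056,0.4],
    [0.0045,-0.035,0,0,0,-0.056,0.4],
    [0.0045,-0.035,0,0,0,-0.056,0.5],
    [0.0045,-0.035,0,0,0,-0.056,0.5],
    [0.0045,-0.035,0,0,0,-0.056,0.5],
    [0.0045,-0.035,0,0,0,-0.056,0.5],
    [0.0045,-0.035,0,0,0,-0.056,0.5],
    [0.0045,-0.035,0,0,0,-0.056,0.5],
    [0.0045,-0.035,0,0,0,-0.056,0.5],
    [0.0045,-0.035,0,0,0,-0.056,0.5]
  ]
}}

```text
t: 9.25
eef_pos: [0.6321, -0.192, 0.1492]
tool_rot: [-0.001, 0.809, 0.588, -0.0]
contact_force: [-0.0, 0.5, 0.6]
gripper_width: 0.503
grasp_force: 0.0
```

{"method": "jog_arm", "body": {
  "deltas": [
    [0,0,0,0,0,0,0.5],
    [0,0,0,0,0,0,0.5],
    [0,0,0,0,0,0,0.5]
  ]
}}

```text
t: 9.55
eef_pos: [0.6324, -0.1888, 0.1496]
tool_rot: [-0.001, 0.808, 0.59, 0.0]
contact_force: [-0.3, -0.2, 0.9]
gripper_width: 0.5
grasp_force: 0.0
```

Run:
```python
from edge import *
c=look('wrist','w7.png'); o=bot.get_obs(); print(o['eef_pos'],o['tool_rot'],o['q'])
u0=proj(c,[.6316,-.1895,.013]); print('exp',u0)
hsv=cv2.cvtColor(c['img'],cv2.COLOR_RGB2HSV).astype(int); v=cv2.GaussianBlur(c['img'],(3,3),0).max(2)
x,y=u0.round().astype(int)
print('row',v[y,x-80:x+80:4].tolist()); print('row sat',hsv[y,x-80:x+80:4,1].tolist()); print('col',v[y-80:y+60:4,x].tolist())
g=cv2.medianBlur(cv2.cvtColor(c['img'],cv2.COLOR_RGB2GRAY),3)
h=cv2.HoughCircles(g[y-90:y+80,x-100:x+100],cv2.HOUGH_GRADIENT,1.5,5,param1=80,param2=22,minRadius=10,maxRadius=60)
if h is not None:
  for q in h[0][:8]: print('circ',q+[x-100,y-90,0],ray(c,q[0]+x-100,q[1]+y-90,.013).round(4),ray(c,q[0]+x-100,q[1]+y-90,.027).round(4))
```

```text
[ 0.63247692 -0.18851292  0.14979614] [-7.05735644e-04  8.07557575e-01  5.89788306e-01  1.36018280e-04] [ 0.4571733   0.58472992 -0.36925872  1.66114227  0.24722733  0.94294194
 -0.31153691]
exp [319.0530478  237.87230821]
row [117, 116, 118, 118, 118, 117, 118, 116, 115, 113, 128, 130, 130, 132, 133, 131, 100, 113, 71, 72, 71, 70, 70, 111, 97, 133, 134, 129, 129, 131, 132, 113, 116, 117, 117, 116, 116, 117, 118, 117]
row sat [26, 27, 26, 26, 30, 26, 28, 25, 24, 25, 8, 6, 10, 8, 6, 8, 8, 11, 25, 31, 28, 25, 32, 11, 11, 9, 6, 8, 10, 10, 8, 23, 29, 24, 28, 29, 27, 26, 30, 26]
col [114, 116, 116, 115, 112, 113, 79, 70, 70, 65, 93, 126, 127, 78, 74, 74, 72, 62, 117, 76, 71, 72, 71, 71, 65, 63, 134, 140, 145, 147, 147, 117, 116, 117, 119]
circ [320.25       237.25        41.80000305] [ 0.6325 -0.1893  0.013 ] [ 0.6339 -0.185   0.027 ]
circ [318.75 220.75  39.25] [ 0.6352 -0.1774  0.013 ] [ 0.6364 -0.1738  0.027 ]
circ [320.25       214.75        33.40000153] [ 0.6375 -0.1736  0.013 ] [ 0.6386 -0.1702  0.027 ]
circ [329.25       229.75        28.90000153] [ 0.6403 -0.1859  0.013 ] [ 0.6412 -0.1818  0.027 ]
circ [317.25       226.75        17.04999924] [ 0.6329 -0.1813  0.013 ] [ 0.6342 -0.1774  0.027 ]
circ [324.75       210.25        27.70000076] [ 0.6415 -0.1715  0.013 ] [ 0.6423 -0.1682  0.027 ]
circ [318.75       246.25        14.94999981] [ 0.6295 -0.1954  0.013 ] [ 0.631  -0.1908  0.027 ]
circ [303.75       234.25        33.54999924] [ 0.6221 -0.1837  0.013 ] [ 0.624  -0.1796  0.027 ]
```

Run:
```python
from edge import *
c=look('wrist'); o=bot.get_obs(); p=o['eef_pos']; print(p); up,rt=axes(c)
b=cv2.GaussianBlur(c['img'],(3,3),0); hsv=cv2.cvtColor(b,cv2.COLOR_RGB2HSV)
m=((hsv[:,:,1]<17)&(hsv[:,:,2]>85)).astype(np.uint8)*255
k=np.zeros_like(m);k[170:305,250:390]=m[170:305,250:390]
k=cv2.morphologyEx(k,cv2.MORPH_OPEN,np.ones((3,3)))
ct=max(cv2.findContours(k,0,1)[0],key=cv2.contourArea); h=cv2.convexHull(ct); print(cv2.fitEllipse(h)); x,y,w,H=cv2.boundingRect(h); print(x,y,w,H)
L,Rr,T,B=x,x+w,y,y+H; cx=(L+Rr)/2
print('far',ray(c,cx,B,.013)+.031*up,'near0',ray(c,cx,T,.0)-.031*up,'near13',ray(c,cx,T,.013)-.031*up)
l,r=ray(c,L,238,.01),ray(c,Rr,238,.01);print('LR',(l+r)/2,np.linalg.norm(r-l))
# bore: dark circle at z=.027
d=((hsv[:,:,2]<95)).astype(np.uint8)*255; kk=np.zeros_like(d); kk[234:268,296:342]=d[234:268,296:342]
kk=cv2.morphologyEx(kk,cv2.MORPH_OPEN,cv2.getStructuringElement(2,(9,9)))
c2=max(cv2.findContours(kk,0,1)[0],key=cv2.contourArea); e=cv2.fitEllipse(cv2.convexHull(c2)); print('bore',e,ray(c,*e[0],.027))
```

```text
[ 0.63254371 -0.18856623  0.14996254]
((318.8858337402344, 239.0505828857422), (81.58707427978516, 85.81734466552734), 91.34796142578125)
276 199 86 82
far [ 0.63094312 -0.19162697  0.013     ] near0 [ 0.62996398 -0.19476159  0.        ] near13 [ 0.63084048 -0.19209458  0.013     ]
LR [ 0.63137215 -0.19030312  0.01      ] 0.061777366538954326
bore ((318.9627380371094, 247.2635040283203), (26.885194778442383, 28.944936752319336), 90.51815795898438) [ 0.63106796 -0.19132066  0.027     ]
```

{"method": "jog_arm", "body": {
  "deltas": [
    [-0.0015,-0.003,-0.02,0,0,0,0.5],
    [0,0,-0.03,0,0,0,0.5],
    [0,0,-0.03,0,0,0,0.5],
    [0,0,-0.015,0,0,0,0.5],
    [0,0,0,0,0,0,0.5],
    [0,0,0,0,0,0,0.5]
  ]
}}

```text
t: 10.25
eef_pos: [0.6317, -0.1931, 0.056]
tool_rot: [0.0, 0.808, 0.589, 0.0]
contact_force: [0.4, 0.3, 0.7]
gripper_width: 0.5
grasp_force: 0.0
```

Run:
```python
from edge import *
c=look('wrist','w8.png'); o=bot.get_obs(); print(o['eef_pos'],o['tool_rot'],o['contact_force'])
x,y=220,200
```

```text
[ 0.63215644 -0.19339291  0.05668498] [7.76574457e-04 8.08250223e-01 5.88838105e-01 8.12229403e-04] [ 0.1768805  -0.64223003  0.62783084]
```

View pics/w8.png

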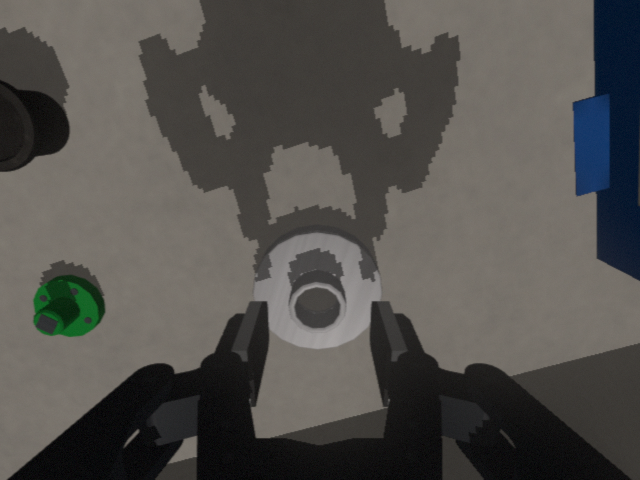

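The collar at (318,306) is centred between the open jaws. I'll backproject it from close range.

Run:
```python
from edge import *
c=look('wrist'); o=bot.get_obs(); print(o['eef_pos']); up,rt=axes(c)
hsv=cv2.cvtColor(cv2.GaussianBlur(c['img'],(3,3),0),cv2.COLOR_RGB2HSV)
d=(hsv[:,:,2]<95).astype(np.uint8)*255; kk=np.zeros_like(d); kk[286:331,290:348]=d[286:331,290:348]
kk=cv2.morphologyEx(kk,cv2.MORPH_OPEN,cv2.getStructuringElement(2,(15,15)))
c2=max(cv2.findContours(kk,0,1)[0],key=cv2.contourArea); e=cv2.fitEllipse(cv2.convexHull(c2)); q=ray(c,*e[0],.027); print('bore',e,q)
print('offset up,right of cover from tcp',(q-o['eef_pos'])@up,(q-o['eef_pos'])@rt)
```

```text
[ 0.63228802 -0.19358244  0.05695601]
bore ((315.700439453125, 306.68896484375), (39.51762771606445, 44.415714263916016), 91.80418395996094) [ 0.63120253 -0.19104482  0.027     ]
offset up,right of cover from tcp 0.0020847779596710444 -0.0018087221601338944
```

{"method": "jog_arm", "body": {
  "deltas": [
    [-0.001,0.002,0,0,0,0,0.5],
    [0,0,-0.01,0,0,0,0.5],
    [0,0,-0.0095,0,0,0,0.5],
    [0,0,0,0,0,0,0.45],
    [0,0,0,0,0,0,0.0],
    [0,0,0,0,0,0,0.0],
    [0,0,0,0,0,0,0.0],
    [0,0,0,0,0,0,0.0]
  ],
  "newtons": 80
}}

```text
t: 11.15
eef_pos: [0.6299, -0.1916, 0.0356]
tool_rot: [-0.0, 0.808, 0.589, -0.0]
contact_force: [-0.2, 0.0, -0.5]
gripper_width: 0.263
grasp_force: 78.4
```

Run:
```python
from edge import *
for i in range(3):
    c=look('wrist'); o=bot.get_obs(); print(o['eef_pos'],o['contact_force'],o['gripper_width'],o['grasp_force'])
```

```text
[ 0.62986574 -0.19166898  0.03561859] [ 0.15268515 -0.75706619 -1.1084416 ] 0.26313927707599843 78.44779774546623
[ 0.62992726 -0.19162511  0.03565094] [-0.13366054  0.32337967 -0.38472269] 0.2667985648564998 78.45031153410673
[ 0.62991253 -0.19161475  0.035646  ] [-0.22740482 -0.25626117 -0.87544843] 0.26478607748841576 78.45126807689667
```

{"method": "jog_arm", "body": {
  "deltas": [
    [0,0,0.02,0,0,0,0],
    [0,0,0.04,0,0,0,0],
    [0,0,0.04,0,0,0,0],
    [-0.004,0.03,0,0,0,0.05,0],
    [-0.004,0.035,0,0,0,0.055,0],
    [-0.004,0.035,0,0,0,0.055,0],
    [-0.004,0.035,0,0,0,0.055,0],
    [-0.004,0.035,0,0,0,0.055,0],
    [-0.004,0.035,0,0,0,0.055,0],
    [-0.004,0.035,0,0,0,0.055,0]
  ]
}}

```text
t: 12.3
eef_pos: [0.6011, 0.0503, 0.1353]
tool_rot: [-0.0, 0.681, 0.732, -0.0]
contact_force: [1.6, 0.7, -0.8]
gripper_width: 0.266
grasp_force: 78.6
```

{"method": "jog_arm", "body": {
  "deltas": [
    [-0.004,0.035,0,0,0,0.055,0],
    [-0.004,0.035,0,0,0,0.055,0],
    [-0.004,0.035,0,0,0,0.055,0],
    [-0.002,0.007,0,0,0,0.015,0],
    [0,0,0,0,0,0,0],
    [0,0,0,0,0,0,0],
    [0,0,0,0,0,0,0]
  ]
}}

```text
t: 13.0
eef_pos: [0.5883, 0.1582, 0.1354]
tool_rot: [0.0, 0.615, 0.788, -0.001]
contact_force: [0.7, 0.2, -0.7]
gripper_width: 0.266
grasp_force: 78.6
```

Run:
```python
from edge import *
for i in range(4):
    c=look('wrist','w9.png'); o=bot.get_obs(); print(o['eef_pos'],o['tool_rot'],o['gripper_width'])
up,rt=axes(c); print(up,rt)
hsv=cv2.cvtColor(cv2.GaussianBlur(c['img'],(3,3),0),cv2.COLOR_RGB2HSV)
u=proj(c,[.5879,.1599,.036]); print('base exp',u)
x,y=u.round().astype(int)
for yy in range(y-50,y+20,10): print(yy,hsv[yy,x-50:x+50:3,2].tolist())
print('col',hsv[y-60:y+60:2,x,2].tolist())
```

```text
[0.58839352 0.15836473 0.13544539] [ 2.91828463e-04  6.15366708e-01  7.88240780e-01 -4.50320052e-04] 0.26542045303947076
[0.58834661 0.15864786 0.13554308] [ 2.19015265e-04  6.15254278e-01  7.88328622e-01 -3.31063995e-04] 0.26514292887714264
[0.58836015 0.15893973 0.13562857] [ 1.89870739e-04  6.15128209e-01  7.88427051e-01 -1.89210334e-04] 0.26579940890525
[0.58827026 0.1592776  0.13565586] [ 1.48801029e-04  6.14900842e-01  7.88604411e-01 -1.19864042e-04] 0.2652178490501615
[-0.24515795  0.96948315  0.        ] [0.96948315 0.24515795 0.        ]
base exp [318.64073651 253.45962233]
203 [156, 152, 151, 154, 164, 168, 167, 168, 169, 167, 163, 161, 159, 159, 157, 154, 118, 88, 88, 88, 86, 86, 87, 87, 87, 86, 83, 84, 84, 86, 87, 92, 93, 93]
213 [160, 159, 159, 159, 157, 152, 151, 155, 164, 168, 158, 101, 97, 96, 94, 82, 76, 83, 90, 88, 88, 87, 88, 87, 86, 86, 87, 87, 87, 86, 85, 85, 86, 86]
223 [161, 162, 162, 161, 158, 159, 159, 159, 131, 60, 43, 42, 44, 45, 44, 44, 42, 42, 39, 39, 39, 38, 37, 37, 46, 79, 87, 87, 87, 128, 153, 155, 153, 150]
233 [167, 165, 164, 163, 161, 160, 102, 45, 47, 47, 46, 50, 63, 99, 130, 132, 132, 91, 78, 73, 68, 58, 39, 37, 36, 36, 36, 48, 85, 87, 100, 134, 150, 155]
243 [162, 163, 163, 165, 117, 61, 49, 47, 48, 61, 70, 65, 62, 61, 61, 61, 62, 61, 61, 59, 59, 60, 60, 61, 57, 45, 46, 42, 41, 86, 90, 90, 137, 152]
253 [152, 150, 122, 69, 64, 63, 65, 69, 73, 77, 76, 77, 75, 75, 75, 73, 73, 74, 74, 74, 72, 74, 75, 75, 74, 71, 65, 62, 59, 60, 60, 107, 160, 162]
263 [64, 69, 75, 77, 77, 75, 76, 77, 75, 74, 76, 73, 74, 75, 73, 73, 73, 73, 72, 71, 72, 73, 74, 119, 126, 115, 115, 124, 124, 126, 125, 106, 66, 60]
col [87, 98, 116, 101, 93, 89, 88, 89, 90, 90, 79, 75, 82, 64, 41, 43, 44, 44, 58, 81, 113, 91, 80, 69, 62, 61, 61, 67, 73, 75, 73, 74, 74, 74, 73, 73, 73, 73, 73, 73, 72, 73, 72, 71, 71, 72, 71, 72, 71, 61, 58, 57, 58, 59, 58, 59, 65, 108, 126, 136]
```

Run:
```python
from edge import *
c=look('wrist'); o=bot.get_obs(); p=o['eef_pos']; up,rt=axes(c)
v=cv2.cvtColor(cv2.GaussianBlur(c['img'],(3,3),0),cv2.COLOR_RGB2HSV)[:,:,2].astype(int)
pts=[]
for x in range(296,342,3):
    for y in range(212,240):
        if v[y,x]<60: pts.append(ray(c,x,y,.024)); break
pts=np.array(pts)
from scipy.optimize import least_squares
f=least_squares(lambda q:np.hypot(pts[:,0]-q[0],pts[:,1]-q[1])-.0233,[.588,.159],loss='soft_l1',f_scale=.0005)
print(p,'base',f.x,(f.fun*1e3).round(1))
d=np.append(f.x,p[2])-p; print('rel up,right',d@up,d@rt)
# cover: LR edges near plate plane (z = p-.0356+.013)
zc=p[2]-.0356+.013; print('pred cover plate at',proj(c,[p[0],p[1],zc]))
y=275; print(y,v[y,240:290].tolist(),v[y,350:400].tolist())
```

```text
[0.58820814 0.1595641  0.1357104 ] base [0.58917888 0.1576259 ] [ 0.3  0.2  0.4  0.1  0.1 -1.7 -3.4 -3.7 -1.8  0.3  0.5  0.3  0.2  0.3
 -0.  -0.1]
rel up,right -0.0021172277832167802 0.0004650768530464255
pred cover plate at [318.68591258 318.40281739]
275 [152, 156, 158, 159, 159, 160, 160, 160, 160, 159, 158, 157, 157, 158, 159, 160, 155, 136, 104, 78, 70, 71, 73, 75, 76, 76, 76, 76, 76, 76, 76, 76, 76, 76, 77, 77, 77, 76, 75, 75, 76, 76, 76, 76, 76, 76, 76, 76, 76, 76] [114, 120, 126, 128, 128, 128, 127, 121, 103, 84, 75, 73, 73, 73, 74, 74, 74, 75, 75, 76, 76, 75, 76, 76, 76, 75, 72, 69, 70, 86, 119, 148, 160, 163, 163, 164, 164, 165, 165, 165, 165, 165, 164, 163, 161, 159, 157, 155, 154, 152]
```

Run:
```python
from edge import *
c=look('wrist'); o=bot.get_obs(); p=o['eef_pos']; up,rt=axes(c)
v=cv2.cvtColor(cv2.GaussianBlur(c['img'],(3,3),0),cv2.COLOR_RGB2HSV)[:,:,2].astype(int)
print(p); print(v[214:262,319].tolist()); print(v[214:262,305].tolist())
for y in (236,238,240,246,248): print(y,'rim',(ray(c,319,y,p[2]-.0356)-.031*up-p)@up,'top',(ray(c,319,y,p[2]-.0226)-.031*up-p)@up)
rows=[[v[y,240:300],v[y,340:400]] for y in (285,292)]
for y in (270,275,280,285,290):
    g=np.abs(np.diff(v[y])); L=240+g[240:290].argmax(); Rr=350+g[350:400].argmax(); print(y,L,Rr,(ray(c,(L+Rr+1)/2,y,p[2]-.025)-p)@rt, np.linalg.norm(ray(c,L,y,p[2]-.025)-ray(c,Rr,y,p[2]-.025)))
```

```text
[0.58813992 0.15980795 0.13571303]
[79, 75, 75, 78, 79, 75, 62, 49, 42, 41, 43, 44, 44, 45, 44, 48, 58, 68, 83, 103, 112, 106, 91, 81, 76, 69, 63, 61, 61, 61, 61, 61, 64, 68, 70, 73, 75, 74, 74, 74, 74, 74, 74, 74, 73, 73, 74, 74]
[97, 96, 95, 91, 76, 56, 44, 42, 42, 43, 44, 44, 44, 44, 44, 45, 45, 46, 50, 56, 66, 85, 112, 133, 142, 143, 130, 100, 73, 62, 61, 61, 61, 62, 64, 67, 70, 74, 76, 75, 74, 73, 73, 73, 74, 74, 73, 73]
236 rim 0.001584828677627618 top 0.005748748380595538
238 rim 0.0006811867719816356 top 0.0049204906702912405
240 rim -0.00022564353753487957 top 0.0040893105411915764
246 rim -0.0029654345363133343 top 0.0015780801465161962
248 rim -0.003885188711153021 top 0.0007350542950856107
270 259 377 -4.491293853971768e-05 0.04869775264647097
275 257 379 -4.6732194911045304e-05 0.05057766202766949
280 254 382 -4.8568085872205796e-05 0.05330769353197285
285 268 384 0.0032965096493979555 0.048529341237806306
290 267 386 0.003520224371768794 0.05001393432406432
```

{"method": "jog_arm", "body": {
  "deltas": [
    [0.001,-0.001,-0.01,0,0,0,0],
    [0,-0.001,-0.02,0,0,0,0],
    [0,0,-0.02,0,0,0,0],
    [0,0,-0.007,0,0,0,0],
    [0,0,0,0,0,0,0],
    [0,0,0,0,0,0,0]
  ]
}}

```text
t: 13.9
eef_pos: [0.5893, 0.1587, 0.0791]
tool_rot: [0.0, 0.614, 0.789, 0.0]
contact_force: [0.5, -0.2, -0.6]
gripper_width: 0.267
grasp_force: 78.6
```

Run:
```python
from edge import *
for i in range(3): c=look('wrist','w10.png'); o=bot.get_obs(); print(o['eef_pos'],o['contact_force'])
p=o['eef_pos']; up,rt=axes(c)
v=cv2.cvtColor(cv2.GaussianBlur(c['img'],(3,3),0),cv2.COLOR_RGB2HSV)[:,:,2].astype(int)
x,y=proj(c,[.5886,.1584,.024]).round().astype(int); print(x,y)
for xx in (x-20,x+10,x+20): print(xx,v[225:300,xx].tolist())
print('pred base near edge rows',proj(c,np.array([.5886,.1584,.024])+.0226*up),proj(c,np.array([.5886,.1584,.036])+.0226*up),'rim near',proj(c,p+[0,0,-.0356]+.0316*up))
```

```text
[0.58960962 0.15878373 0.07949024] [ 1.20963235 -0.2496491  -0.47994457]
[0.58966243 0.15874621 0.07964766] [-0.39260228 -0.54209933  0.1172471 ]
[0.5896404  0.1586767  0.07969211] [-0.34891452  1.2436133  -0.42558417]
316 286
296 [95, 95, 95, 96, 96, 96, 97, 97, 98, 98, 98, 98, 99, 99, 99, 98, 95, 86, 74, 66, 64, 63, 63, 63, 65, 69, 71, 75, 79, 80, 79, 78, 78, 78, 77, 77, 77, 77, 77, 77, 77, 77, 78, 78, 78, 77, 77, 78, 77, 77, 77, 77, 77, 77, 77, 76, 76, 75, 75, 75, 75, 76, 76, 75, 75, 75, 76, 77, 77, 77, 77, 77, 78, 77, 74]
326 [87, 88, 89, 89, 90, 90, 89, 89, 89, 89, 88, 88, 88, 88, 83, 72, 63, 60, 59, 59, 59, 61, 65, 69, 72, 75, 76, 75, 74, 74, 74, 74, 73, 73, 72, 72, 73, 73, 74, 74, 73, 73, 74, 74, 74, 74, 74, 74, 74, 75, 75, 75, 75, 75, 74, 75, 75, 74, 74, 74, 74, 74, 73, 74, 74, 74, 71, 64, 60, 59, 58, 58, 59, 59, 59]
336 [88, 87, 88, 88, 88, 88, 89, 92, 97, 97, 92, 89, 88, 88, 87, 84, 75, 65, 60, 60, 60, 59, 60, 62, 66, 69, 71, 75, 76, 75, 74, 74, 74, 74, 74, 74, 76, 91, 116, 130, 132, 133, 133, 133, 133, 134, 133, 132, 119, 94, 78, 75, 74, 74, 74, 75, 75, 75, 75, 74, 74, 74, 74, 74, 74, 75, 75, 75, 74, 73, 72, 69, 63, 59, 59]
pred base near edge rows [316.29449575 243.63212784] [316.13152427 252.1050015 ] rim near [318.45981368 238.93285345]
```

{"method": "jog_arm", "body": {
  "deltas": [
    [-0.0005,-0.0005,-0.003,0,0,0,0],
    [0,0,-0.003,0,0,0,0],
    [0,0,-0.002,0,0,0,0],
    [0,0,-0.001,0,0,0,0],
    [0,0,0,0,0,0,0],
    [0,0,0,0,0,0,0]
  ]
}}

```text
t: 14.65
eef_pos: [0.5885, 0.1579, 0.0697]
tool_rot: [-0.0, 0.614, 0.789, 0.0]
contact_force: [0.3, 0.8, -0.5]
gripper_width: 0.266
grasp_force: 78.6
```

The rim is already past the base's top ring with no side force. I'll press on.

{"method": "jog_arm", "body": {
  "deltas": [
    [0,0,-0.001,0,0,0,0],
    [0,0,-0.001,0,0,0,0],
    [0,0,-0.001,0,0,0,0],
    [0,0,0,0,0,0,0]
  ],
  "newtons": 110
}}

```text
t: 15.05
eef_pos: [0.5892, 0.1582, 0.0678]
tool_rot: [0.001, 0.614, 0.789, 0.001]
contact_force: [-0.8, -0.0, 6.2]
gripper_width: 0.253
grasp_force: 107.9
```

{"method": "jog_arm", "body": {
  "deltas": [
    [0,0,-0.001,0,0,0,0],
    [0,0,-0.001,0,0,0,0],
    [0,0,-0.001,0,0,0,0],
    [0,0,-0.001,0,0,0,0],
    [0,0,-0.001,0,0,0,0],
    [0,0,0,0,0,0,0]
  ]
}}

```text
t: 15.65
eef_pos: [0.5883, 0.1578, 0.0614]
tool_rot: [-0.0, 0.614, 0.789, -0.0]
contact_force: [0.7, 0.5, -1.3]
gripper_width: 0.249
grasp_force: 108.3
```

It clicked: the force rose and then fell away. I'll go on to the hard stop.

{"method": "jog_arm", "body": {
  "deltas": [
    [0,0,-0.001,0,0,0,0],
    [0,0,-0.001,0,0,0,0],
    [0,0,-0.001,0,0,0,0],
    [0,0,0,0,0,0,0],
    [0,0,0,0,0,0,0],
    [0,0,0,0,0,0,0]
  ]
}}

```text
t: 16.25
eef_pos: [0.5884, 0.1579, 0.0611]
tool_rot: [0.001, 0.614, 0.789, -0.0]
contact_force: [-7.8, -4.4, 21.4]
gripper_width: 0.251
grasp_force: 110.9
```

{"method": "jog_arm", "body": {
  "deltas": [
    [0.0005,0.0003,0,0,0,0,0],
    [0,0,0,0,0,0,0],
    [0,0,0,0,0,0,0],
    [0,0,0,0,0,0,0],
    [0,0,0,0,0,0,0],
    [0,0,0,0,0,0,0]
  ]
}}

```text
t: 16.85
eef_pos: [0.5885, 0.158, 0.0611]
tool_rot: [0.0, 0.614, 0.789, -0.001]
contact_force: [-9.1, -4.8, 23.2]
gripper_width: 0.25
grasp_force: 111.2
```

Run:
```python
from edge import *
for i in range(5): c=look('scene'); o=bot.get_obs(); print(o['eef_pos'],o['contact_force'],o['torque'],o['tool_rot'],o['grasp_force'],o['t'])
```

```text
[0.58844946 0.15800017 0.06105324] [-9.44136402 -4.93669201 23.2323398 ] [-0.96917224  2.06258366  0.01974038] [ 3.74727493e-04  6.14277433e-01  7.89089500e-01 -9.24593849e-04] 111.15101008950681 16.9
[0.58843692 0.15797539 0.06105224] [-10.27712888  -5.20689799  23.98789849] [-9.58117918e-01  2.04797463e+00 -4.27297341e-04] [ 3.86329644e-04  6.14275006e-01  7.89091373e-01 -9.34240525e-04] 111.15094961849076 16.95
[0.58844628 0.15799201 0.06107314] [-10.07665851  -4.38805045  23.59800725] [-1.00333962  2.07106571 -0.00511555] [ 3.94019544e-04  6.14264826e-01  7.89099316e-01 -9.15006652e-04] 111.15064191633124 17.0
[0.58847031 0.15797408 0.06106603] [-9.72420359 -4.09174883 23.40094887] [-0.96027281  1.9959458  -0.01713347] [ 3.95386433e-04  6.14277998e-01  7.89089048e-01 -9.26689352e-04] 111.15093267469625 17.05
[0.58843623 0.15802142 0.06105641] [-9.0930315  -4.40695522 22.96600669] [-1.01998696  2.05062473 -0.02990312] [ 3.75881224e-04  6.14254093e-01  7.89107657e-01 -9.34897846e-04] 111.15007413210594 17.1
```

Steady at the home height: 23 N down, tilt about 0.002 rad, grip 111 N. Handing in.

```bash
python3 -c "
from station import bot
print(bot.hand_in())"
```

```text
the job is handed in; nothing more can be done
None
```

I handed the job in at about 17 s without getting a result back: the cassette is flush in the recess, and the cover clicked home with the gripper still pressing it down at about 23 N; the loupe, padlock and jaw block were not touched.

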